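# Ready the packing station: seat the nest plate, then hold the bin lid open

## Robot

A 6-joint arm with a two-finger parallel gripper is mounted at the origin on the work surface. World frame = base frame: x ahead of the robot, y to its left, z up, the work surface at z = 0. Lengths are in m, angles in rad, forces in N, time in s.
With the tool pointing down it reaches from about 0.3 to 0.875 m from the base axis. Payload 6.4 kg.
Tool frame: the origin (TCP) lies midway between the tips of the shut fingers; the grasp point (between the pads) lies 19 mm behind it; z points along the fingers, y is the line along which they close (so a half turn about z gives the same grasp; the last joint's range is limited). The gripper opens to 85 mm and grips with 20 to 120 N. Pads are 22 mm wide; open, the fingers measure 114 mm over their backs; the gripper's body (76 mm by 85 mm) begins 54 mm behind the grasp point. The pads swing forward as they close: fully open they stand 13 mm farther back than shut.
Start: joints at [-1.459, 0.181, 1.607, -0, 1.354, -0.206], TCP at [0.18, -0.546, 0.231] pointing down, gripper open.
Joint ranges: [-2.99, 2.99], [-0.89, 2.07], [0.3, 2.58], [-1.14, 4.28], [0, 2.63], [-3.12, 3.12]. Speed limits (rad/s): [2.57, 2.57, 3.01, 3.14, 3.14, 3.14].

## Interface

Orientations are given as a unit quaternion [w, x, y, z].
In Python, from bench import get_obs, camera, hand_in gives the robot as it stands.
- The arm moves only by the tool carry_out, never from a script. Its argument "plan" is a list that holds one entry, the list of rows, each a list of 7 numbers: the shift along the world's x, y, z in m, then the turn, a rotation vector about the world's x, y, z in rad, then the opening, from 0 (shut) to 1 (fully open). In form: [[[x, y, z, rx, ry, rz, hand], ...]]. A call has exactly 5 rows; each row is the pose to reach, as a shift and turn from the pose commanded when the call began; what a row does not reach only later rows make up. A row lasts 1/12 s, in which the tool goes at most 41.7 mm and 7.16 degrees, less where a joint would pass 70% of its speed; a pose out of reach is approached as far as the arm can. A call with a gripper value outside its range is refused whole. The fingers move at their own pace and stop on an object; the grip force is fixed at half the most. Time passes only in rows, so rows that repeat a pose let the fingers close, or fill a call up. It gives the time, the measured TCP pose, the force, the opening and the grip force at its end, in the units of the state.
- get_obs(): the state, without advancing time (a new reading comes with each control period).
- camera(name): name is "scene" or "top"; returns a dict with "pixels" (420x560x3 uint8, red, green, blue), "z_map" (420x560 float32, m along the optical axis (not along the pixel's ray), 0 where there is no reading), "camera_matrix" (3x3 intrinsics, pixels), "cam_to_world" (4x4, takes a point from camera to world coordinates). Camera axes: x right, y up, looking along -z (the intrinsics and any distortion apply to the point x, -y, -z); pixel columns grow to the right and rows downward; lengths in m; the calibration is good to about 2 mm. A picture is of the moment at which its call begins.
- hand_in(): hands the job in; it is judged then, once.
The state is a dict: "time_s": time; "q": joint angles; "dq": joint speeds; "joint_efforts": joint torques, N m; "eef_pos": TCP position; "eef_rot": TCP orientation; "wrist_force": force on the tool from outside, world axes, zero at the start; "torque": the same for the moment, N m; "opening": opening from 0.0 (shut) to 1.0 (fully open); "grasp_force": force on a finger pad.
Only numpy, scipy, OpenCV 4.12 (cv2) and the standard library are available. Lean on these libraries where they do the work, as an engineer would, in place of code of your own. Each camera call takes 0.05 s, during which the arm holds its last target. There are 200 camera calls.

## Task

Get the packing station ready for the packer: lower the nest plate over the two pins of the fixture, without dropping it, until it lies flush, and let go of it. Then lift the clear lid of the parts bin with the fingers to 50 degrees from closed, never letting it fall back, and finish while still holding it there, since it drops shut by itself. Leave the carton, the can and the tape roll where they are.

Things in the scene. Friction and masses are not known exactly. Their poses are not given: they have to be found in the camera images.
- nest_plate: Loose aluminium plate, 150 (x) x 100 (y) x 10 mm, 0.4 kg, flat on the table; origin: centre of its underside. Two small 12 mm through holes at x = +-62 mm, y = 0 are for the pins (fits either way round); four big 28 mm holes are pockets. Black upright grip fin at its centre, 60 mm along x, 18 mm thick along y, 10 to 55 mm above the underside: pinch it across y.
- fixture: Fixed white-painted steel base plate, 190 (x) x 120 (y) x 14 mm, origin at the centre of its underside on the table. Two upright dark steel pins of 10 mm diameter stand on its x axis at x = +62 and -62 mm; they rise 26 mm above its top, straight for 18 mm and tapered to 4 mm wide at the tip. It may stand left or right of the robot's midline.
- seat (a point): Centre of the fixture's top face, 14 mm above the table, midway between the pins, axes as the fixture's. A seated nest plate has its origin here.
- bin: Fixed blue open parts bin full of caps, 200 x 200 x 90 mm high, origin at the centre of its underside on the table; its front faces its own -x, towards the robot. Stands on the other side from the fixture. The caps inside are not handled.
- lid_angle (a joint): Opening angle of the bin's lid in rad: 0 closed (level), growing as its front rises, stop at 1.9. No catch and hardly any friction: the lid falls shut when let go below about 1.5. 50 degrees is 0.873.
- lid: The hinged lid: clear 5 mm panel of 200 x 200 mm with a metal strip along the front and rear edges and a steel bow handle at the front, about 0.45 kg in all. Origin on the hinge line at the bin's rear (far) rim, midway; closed, its axes are the bin's and the panel runs from the hinge towards its own -x.
- lid_bar (a point): Middle of the handle's round bar: 12 mm thick, 110 mm long along the bin's y, an arm at each end. In the lid's frame at x = -245, z = +12 mm (closed: 107 mm above the table); 36 mm of free air between bar and lid edge, free air before and below. Pinched from above, it can turn between the fingers as the lid rises. Axes as the lid's.
- lid_hinge (a point): Fixed point on the hinge line, midway along it, at the bin's rear rim, 95 mm above the table; axes as the bin's.  The lid turns about the y axis through it.
- carton: Bystander: small brown carton, 45 x 55 x 35 mm, beyond the nest plate. Origin at centre of its underside. Leave alone.
- can: Bystander: steel can, 48 mm diameter, 60 mm high, beyond the nest plate. Origin at centre of its underside. Leave alone.
- tape_roll: Bystander: roll of paper tape lying flat, 80 mm outside diameter, 24 mm high, beyond the nest plate. Origin at centre of its underside. Leave alone.
Things that resemble listed ones, but are neither listed nor needed, are in the scene too. Leave any blue look-alike of the fixture alone.

How it is judged:
On the way, in this order (a step that is already met when the one before it is completed fails the run):
1. the nest plate lies flush over both pins, let go, with the lid still shut (z of nest_plate in the frame of seat between -0.0025 and 0.0025 m and horizontal distance between nest_plate and seat below 0.004 m and angle between the x axis of nest_plate and the x axis of fixture, either way round below 0.06 rad and angle between nest_plate's own z axis and vertical below 0.03 rad and contact force between each of the arm, the fingers and nest_plate below 0.05 N and value of joint lid_angle below 0.1 rad), for 0.2 s.
2. the lid is lifted by the fingers to 50 degrees (within 5) (value of joint lid_angle between 0.785 and 0.96 rad and contact force between the fingers and lid above 0.3 N), for 0.2 s.
At the end, for the whole second after the job is handed in: The lid is still at 50 degrees +-5 (0.785 to 0.96 rad), held by the fingers (over 0.3 N), touching no loose object; the nest plate, untouched by the robot, is flush over both pins (2.5 mm in height, 4 mm sideways, 0.06 rad in direction, 0.03 rad of level) (all of step 2 and z of nest_plate in the frame of seat between -0.0025 and 0.0025 m and horizontal distance between nest_plate and seat below 0.004 m and angle between the x axis of nest_plate and the x axis of fixture, either way round below 0.06 rad and angle between nest_plate's own z axis and vertical below 0.03 rad and contact force between each of the arm, the fingers and nest_plate below 0.05 N and velocity of joint lid_angle between -0.1 and 0.1 rad/s and contact force between each of nest_plate, carton, can, tape_roll and lid below 0.05 N); the arm keeps its last pose, push and grip.
It fails at once if the carton, the can or the tape roll is shifted by more than 30 mm (distance of any of carton, can, tape_roll from where it was at the start of the episode above 0.03 m).
It fails at once if the nest plate is dropped (moves faster than 0.3 m/s with no finger on it) (contact force between the fingers and nest_plate below 0.01 N and linear speed of nest_plate above 0.3 m/s).
It fails at once if the lid falls back (closes faster than 2 rad/s) (velocity of joint lid_angle below -2 rad/s).
It also fails if it takes over 61 s, if anything falls off the work surface, if the arm or the gripper's body presses on something with over 40 N, if the wrist force passes 120 N, or if a joint passes its speed limit or range.

## Working session

There is one attempt and no reset: what is moved stays moved. The work goes in short steps, Python scripts to look and compute and a tool call to move; the robot and the scene stay as the last step left them, time stands still between calls to the robot, and variables do not carry over. Pictures are saved under pics/ and viewed, at most 10 in all, crops included, and the job is handed in when it is done.

Besides the shell and the picture viewer there is one more tool, called after "Call:" as name(argument=value, ...) on one line, values as JSON. carry_out: Moves the arm, as the interface text tells. Its arguments: {"type":"object","properties":{"plan":{"type":"array","items":{"type":"array","items":{"type":"array","items":{"type":"number"}}}}},"required":["plan"]}

```bash
mkdir -p pics; cat > h.py <<'E'
import numpy as np, cv2
from bench import get_obs, camera, hand_in
def grab(n):
    c=camera(n); return c
def pts(c):
    z=c["z_map"]; K=c["camera_matrix"]; T=c["cam_to_world"]
    v,u=np.mgrid[:z.shape[0],:z.shape[1]]
    P=np.stack([(u-K[0,2])/K[0,0]*z,-(v-K[1,2])/K[1,1]*z,-z,np.ones_like(z)],-1)
    return (P@T.T)[...,:3]
def ray(c,uv,h):
    K=c["camera_matrix"]; T=c["cam_to_world"]; uv=np.atleast_2d(np.float64(uv))
    d=np.stack([(uv[:,0]-K[0,2])/K[0,0],-(uv[:,1]-K[1,2])/K[1,1],-np.ones(len(uv))],1)@T[:3,:3].T
    o=T[:3,3]; return o+d*((h-o[2])/d[:,2])[:,None]
def save(n,im): cv2.imwrite("pics/"+n,im[...,::-1])
E
python3 - <<'E'
from h import *
import pickle
cs={n:grab(n) for n in("top","scene")}
pickle.dump(cs,open("c0.pkl","wb"))
for n,c in cs.items(): save(n+"0.png",c["pixels"]);print(n,c["camera_matrix"].round(1).tolist(),c["cam_to_world"].round(3).tolist(),[k for k in c])
print(get_obs())
E
```

```text
top [[539.6, 0.0, 280.1], [0.0, 539.6, 208.4], [0.0, 0.0, 1.0]] [[-0.096, 0.974, -0.206, 0.211], [-0.995, -0.094, 0.019, 0.081], [-0.001, 0.207, 0.978, 1.822], [0.0, 0.0, 0.0, 1.0]] ['pixels', 'z_map', 'camera_matrix', 'cam_to_world']
scene [[471.9, 0.0, 279.1], [0.0, 471.9, 205.9], [0.0, 0.0, 1.0]] [[0.663, -0.548, 0.51, 1.318], [0.748, 0.486, -0.452, -0.618], [0.0, 0.681, 0.732, 1.196], [0.0, 0.0, 0.0, 1.0]] ['pixels', 'z_map', 'camera_matrix', 'cam_to_world']
{'time_s': 0.1, 'q': array([-1.45928150e+00,  1.81469939e-01,  1.60789505e+00, -2.80363860e-05,
        1.35381729e+00, -2.06307565e-01]), 'dq': array([-9.44435732e-04, -1.50468998e-03, -3.13215074e-03,  7.69650137e-04,
        7.70638692e-05,  2.31824839e-03]), 'joint_efforts': array([ 1.79945764e-04, -4.45874727e+01, -3.52238774e+01, -2.15387395e-04,
        4.14460665e-03,  3.92025868e-05]), 'eef_pos': array([ 0.17963428, -0.54569683,  0.23047872]), 'eef_rot': array([-7.94568958e-04,  9.87399374e-01,  1.58246154e-01,  2.39854273e-05]), 'wrist_force': array([ 0.21964579,  0.10177663, -0.12626644]), 'torque': array([0.02527531, 0.04242794, 0.02029549]), 'grasp_force': 0.0, 'opening': 1.0008607877946125}
```

View pics/top0.png

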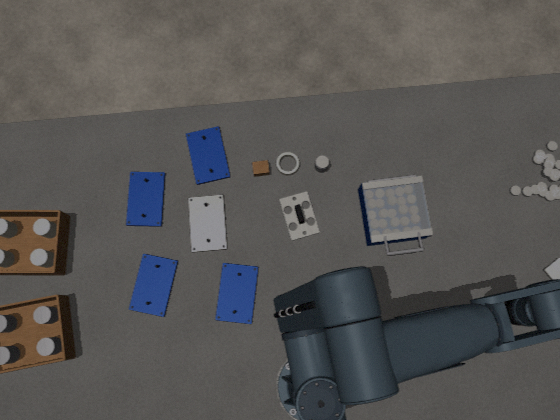

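View pics/scene0.png

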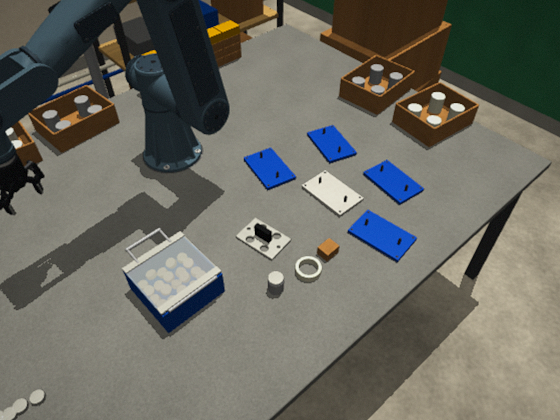

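The top picture shows the white fixture at (208,223) and the blue look-alikes at (208,155), (146,199), (153,284) and (238,293). The nest plate with its black fin is at (299,216), the bin at (397,210) and its handle bar at (405,252). The carton, tape and can are at (261,168), (288,162) and (322,162). The white plate with two pins is the only one that fits the fixture's description; I'll confirm it in an enlarged crop while measuring.

```bash
cat > m.py <<'E'
from h import *
import pickle
cs=pickle.load(open("c0.pkl","rb"))
def comps(mask,box,amin=4):
    m=np.zeros(mask.shape,np.uint8); x0,y0,x1,y1=box; m[y0:y1,x0:x1]=mask[y0:y1,x0:x1]
    n,l,s,ce=cv2.connectedComponentsWithStats(m)
    return [(s[i,4],ce[i].round(1),l==i) for i in range(1,n) if s[i,4]>=amin]
def rect(c,mask,h):
    ct=max(cv2.findContours(mask.astype(np.uint8),0,1)[0],key=cv2.contourArea)
    p=ray(c,ct[:,0,:],h)[:,:2].astype(np.float32)
    r=cv2.minAreaRect(p*1000); return np.round(r[0],1),np.round(r[1],1),round(r[2],2)
if __name__=="__main__":
  for n,fb,pb in(("top",(185,190,232,256),(276,188,324,244)),("scene",(298,166,368,218),(232,214,296,262))):
    c=cs[n]; hsv=cv2.cvtColor(c["pixels"],cv2.COLOR_RGB2HSV); g=hsv[...,2]; P=pts(c)
    w=(g>130)&(hsv[...,1]<70)
    for nm,b,h in(("fix",fb,.014),("plate",pb,.010)):
        a=max(comps(w,b),key=lambda t:t[0]); print(n,nm,a[:2],"rect mm",rect(c,a[2],h),"z",np.median(P[a[2]],0).round(4))
        x,y=a[1]
        for d in comps(g<55,b,3): 
            v,u=np.nonzero(d[2]); print("  dark",d[0],d[1],"box",u.min(),u.max(),v.min(),v.max(),ray(c,d[1],h)[0].round(4), P[d[2]][:,2].max().round(3))
  t=cs["top"]["pixels"];s=cs["scene"]["pixels"]
  A=cv2.resize(t[185:260,180:330],None,fx=5,fy=5,interpolation=2)[:300*2]
  B=cv2.resize(s[165:265,230:370],None,fx=4,fy=4,interpolation=2)
  A=cv2.resize(t[185:260,180:330],(560,280),interpolation=2);B=cv2.resize(s[165:265,230:370],(420,300),interpolation=2)
  o=np.zeros((590,800,3),np.uint8);o[:280,:560]=A;o[285:585,:420]=B;o[285:585,425:800]=cv2.resize(s[225:325,115:240],(375,300),interpolation=2);save("crop1.png",o)
E
python3 m.py
```

```text
top fix (np.int32(1754), array([206.8, 223. ])) rect mm (array([566.6, 299.2]), array([115. , 187.1]), 89.7) z [0.5645 0.2994 0.0139]
  dark 6 [205.5 204. ] box 205 206 203 205 [0.6317 0.2993 0.014 ] 0.049
  dark 5 [224. 206.] box 224 224 204 208 [0.6186 0.2366 0.014 ] 0.008
  dark 3 [225. 218.] box 225 225 217 219 [0.5765 0.2364 0.014 ] 0.013
  dark 5 [207.8 240. ] box 207 209 239 241 [0.5065 0.3    0.014 ] 0.043
top plate (np.int32(623), array([297.6, 216. ])) rect mm (array([563. , -15.7]), array([147.7,  94.9]), 10.59) z [ 0.5531 -0.0068  0.0097]
  dark 103 [299.3 213.8] box 295 304 205 223 [ 0.5673 -0.0178  0.01  ] 0.063
scene fix (np.int32(3294), array([331.7, 190.6])) rect mm (array([567.5, 308. ]), array([263.2, 253.2]), 48.46) z [0.5593 0.3037 0.004 ]
  dark 6 [365.2 175.5] box 364 367 174 177 [0.5897 0.4467 0.014 ] 0.008
  dark 8 [319.5 180. ] box 319 320 178 182 [0.4961 0.3055 0.014 ] 0.034
  dark 7 [344.7 198.4] box 344 345 196 200 [0.6195 0.306  0.014 ] 0.041
scene plate (np.int32(2549), array([263.6, 237.1])) rect mm (array([558.5, -14.8]), array([212.9, 195.7]), 48.46) z [ 0.5591 -0.0133  0.0025]
  dark 205 [262.6 232.6] box 255 271 224 242 [ 0.5455 -0.0049  0.01  ] 1.196
```

View pics/crop1.png

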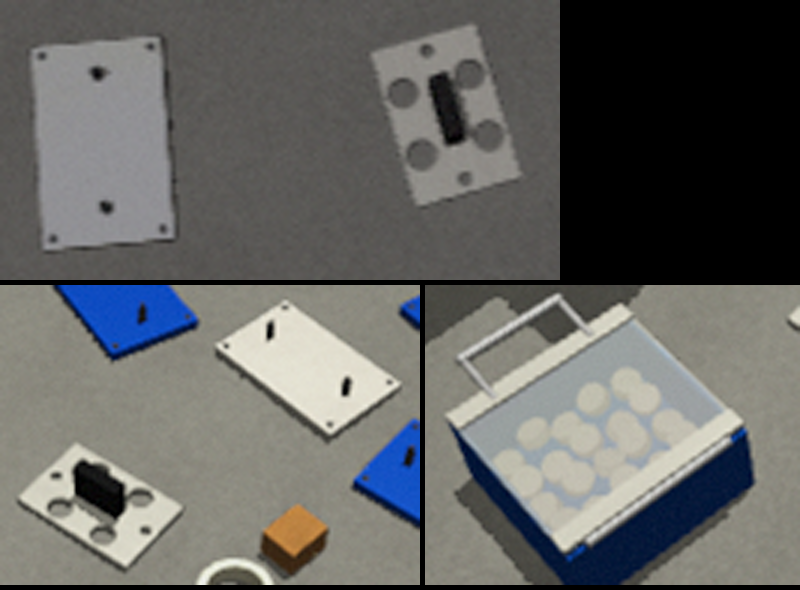

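The crop confirms that the white plate with two dark pins is the fixture and the small grey plate with the black fin is the nest plate. Next: sub-pixel estimates of the pins, the plate, and the lid strips and bar.

```bash
cat > m2.py <<'E'
from h import *
import pickle,sys
S=8
def crop(c,b):
    x0,y0,x1,y1=b; im=c["pixels"][y0:y1,x0:x1]
    return cv2.resize(im,None,fx=S,fy=S,interpolation=cv2.INTER_CUBIC)
def back(p,b): return (np.float64(p)+.5)/S-.5+np.array(b[:2])
def quad(c,b,h,t=None):
    g=crop(c,b).min(-1) if t!='s' else crop(c,b).min(-1)
    g=cv2.GaussianBlur(g,(0,0),4)
    th=t if t else cv2.threshold(g,0,255,cv2.THRESH_OTSU)[0]
    ct=max(cv2.findContours((g>th).astype(np.uint8),0,1)[0],key=cv2.contourArea)
    r=cv2.minAreaRect((ray(c,back(ct[:,0],b),h)[:,:2]*1000).astype(np.float32))
    return th,np.round(r[0],1),np.round(r[1],1),round(r[2],2)
def dark(c,uv,r=5,bright=False):
    u,v=map(int,np.round(uv)); w=c["pixels"][v-r:v+r+1,u-r:u+r+1].mean(-1); bg=np.median(w)
    w=np.clip((w-bg if bright else bg-w)-25,0,None); yy,xx=np.mgrid[v-r:v+r+1,u-r:u+r+1]
    return np.array([(w*xx).sum(),(w*yy).sum()])/w.sum()
E
python3 - <<'E'
from m2 import *
cs=pickle.load(open("c0.pkl","rb")); t,s=cs["top"],cs["scene"]
print("fix",quad(t,(183,186,234,260),.014),quad(s,(298,164,368,220),.014))
print("plate",quad(t,(274,186,326,246),.010),quad(s,(232,212,296,264),.010))
for n,c,u1,u2 in(("top",t,(205.5,204),(207.8,240)),("scene",s,(344.7,198.4),(319.5,180))):
    d=[dark(c,u) for u in(u1,u2)]; p=ray(c,d,.027); print(n,np.round(d,2).tolist(),p.round(4).tolist(),"mid",p.mean(0).round(4),np.linalg.norm(p[0]-p[1]),np.degrees(np.arctan2(*(p[0]-p[1])[1::-1])))
# small holes, fin
for n,c,hh in(("top",t,((295,198),(304,233))),("scene",s,((248,233),(280,246)))):
    d=[dark(c,u,3) for u in hh];p=ray(c,d,.009);print("holes",np.round(d,1).tolist(),p.mean(0).round(4),np.linalg.norm(p[0]-p[1]),np.degrees(np.arctan2(*(p[0]-p[1])[1::-1])))
# bar/lid
for n,c,b in(("top",t,(355,170,440,260)),("scene",s,(115,222,230,330))):
    P=pts(c);x0,y0,x1,y1=b;hsv=cv2.cvtColor(c["pixels"],cv2.COLOR_RGB2HSV)
    m=np.zeros(P.shape[:2],np.uint8); m[y0:y1,x0:x1]=((P[...,2]>.085)&(P[...,2]<.13)&(P[...,0]>.3))[y0:y1,x0:x1]
    q=P[m>0]; print(n,len(q),q.min(0).round(3),q.max(0).round(3))
    ct=max(cv2.findContours(m,0,1)[0],key=cv2.contourArea)
    r=cv2.minAreaRect((ray(c,ct[:,0],.1)[:,:2]*1000).astype(np.float32));print(r)
    o=cv2.resize(c["pixels"][y0:y1,x0:x1],None,fx=4,fy=4,interpolation=2)
    mm=cv2.resize(m[y0:y1,x0:x1]*255,None,fx=4,fy=4,interpolation=0); o[...,0]=np.maximum(o[...,0],mm//3)
    save(n+"bin.png",o)
E
python3 - <<'E'
import cv2,numpy as np
a=cv2.imread('pics/topbin.png');b=cv2.imread('pics/scenebin.png')
o=np.zeros((440,800,3),np.uint8);o[:360,:340]=a;o[:432,340:800]=b;cv2.imwrite('pics/bin.png',o)
E
```

```text
fix (113.0, array([567. , 299.5]), array([120.1, 189.6]), 89.73) (162.0, array([563.8, 299. ]), array([119.6, 190. ]), 89.65)
plate (106.0, array([563.3, -16.1]), array([151.2, 102.3]), 10.58) (89.0, array([557.6, -14.4]), array([216.9, 216.1]), 48.46)
top [[205.72, 204.18], [208.0, 240.06]] [[0.628, 0.297, 0.027], [0.5041, 0.2978, 0.027]] mid [0.566  0.2974 0.027 ] 0.12394247813197659 -0.3539492604791203
scene [[344.95, 198.51], [319.4, 179.55]] [[0.6281, 0.2961, 0.027], [0.5033, 0.2968, 0.027]] mid [0.5657 0.2964 0.027 ] 0.12478442480148419 -0.2961089163867632
holes [[293.7, 197.9], [304.6, 233.3]] [ 0.5618 -0.0166  0.009 ] 0.12865162349594628 10.865546403910056
holes [[249.2, 236.0], [279.8, 247.1]] [ 0.5769 -0.0239  0.009 ] 0.10909643049674782 -156.1072077142968
top 4001 [ 0.387 -0.435  0.085] [ 0.646 -0.228  0.124]
((516.3876953125, -331.3533020019531), (254.1569366455078, 203.74679565429688), 1.6930023431777954)
scene 4730 [ 0.385 -0.433  0.085] [ 0.649 -0.227  0.122]
((514.1682739257812, -331.9105224609375), (270.83544921875, 203.5327606201172), 1.5056607723236084)
```

View pics/bin.png

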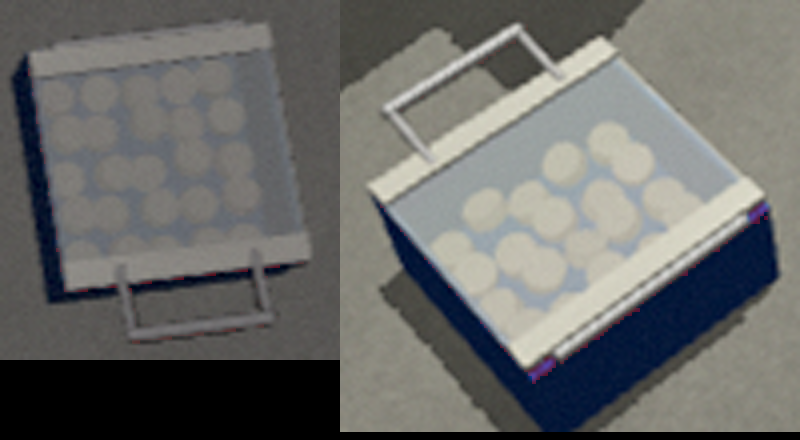

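Crop shows the bar ends in the top view at about (388,254) and (422,250), and in the scene view at (127,249) and (160,230). The lid rectangle is about 254 x 204 mm including the handle, which matches the given sizes. I'm moving over the nest plate now.

Call:
carry_out(plan=[[[0.019,0.026,0,0,0,-0.03,1],[0.038,0.053,0,0,0,-0.06,1],[0.057,0.079,0,0,0,-0.09,1],[0.076,0.106,0,0,0,-0.12,1],[0.095,0.132,0,0,0,-0.133,1]]])

```text
time_s: 0.52
eef_pos: [0.2751, -0.4125, 0.2308]
eef_rot: [-0.0, 0.996, 0.091, -0.0]
wrist_force: [1.3, -0.8, 0.6]
opening: 1.003
grasp_force: 0.0
```

Call:
carry_out(plan=[[[0.019,0.026,0,0,0,0,1],[0.038,0.053,0,0,0,0,1],[0.057,0.079,0,0,0,0,1],[0.076,0.106,0,0,0,0,1],[0.095,0.132,0,0,0,0,1]]])

```text
time_s: 0.93
eef_pos: [0.3702, -0.2805, 0.231]
eef_rot: [-0.0, 0.996, 0.092, -0.0]
wrist_force: [1.0, -1.3, -0.3]
opening: 0.999
grasp_force: 0.0
```

Call:
carry_out(plan=[[[0.019,0.026,0,0,0,0,1],[0.038,0.053,0,0,0,0,1],[0.057,0.079,0,0,0,0,1],[0.076,0.106,0,0,0,0,1],[0.095,0.132,0,0,0,0,1]]])

```text
time_s: 1.35
eef_pos: [0.4652, -0.1485, 0.2311]
eef_rot: [-0.0, 0.996, 0.092, -0.0]
wrist_force: [-0.4, -1.1, -0.2]
opening: 1.002
grasp_force: 0.0
```

Call:
carry_out(plan=[[[0.019,0.026,0,0,0,0,1],[0.038,0.053,0,0,0,0,1],[0.057,0.079,0,0,0,0,1],[0.076,0.106,0,0,0,0,1],[0.095,0.132,0,0,0,0,1]]])

```text
time_s: 1.77
eef_pos: [0.5601, -0.0165, 0.2309]
eef_rot: [-0.0, 0.996, 0.092, -0.0]
wrist_force: [-0.7, -0.3, 0.2]
opening: 1.003
grasp_force: 0.0
```

```bash
python3 - <<'E'
from m2 import *
o=get_obs();print({k:np.round(o[k],4) for k in("time_s","eef_pos","eef_rot","wrist_force","q")})
cs=pickle.load(open("c0.pkl","rb"))
for n,e in(("top",[(388,253.7),(422.5,249.5)]),("scene",[(126.7,249),(159.7,229.5)])):
    p=ray(cs[n],e,.107);print(n,p.round(4).tolist(),p.mean(0).round(4),np.linalg.norm(p[0]-p[1]),np.degrees(np.arctan2(*(p[0]-p[1])[1::-1])))
    P=pts(cs[n]); q=P[(abs(P[...,2]-.107)<.012)&(P[...,0]>.36)&(P[...,0]<.4)&(P[...,1]>-.42)&(P[...,1]<-.23)]
    if len(q): print(len(q),q.mean(0).round(4),q.min(0).round(4),q.max(0).round(4),np.degrees(np.polyfit(q[:,1],q[:,0],1)[0]))
E
```

```text
{'time_s': np.float64(1.7667), 'eef_pos': array([ 0.5601, -0.0165,  0.2309]), 'eef_rot': array([-1.000e-04,  9.957e-01,  9.240e-02, -3.000e-04]), 'wrist_force': array([-0.6596, -0.2643,  0.1508]), 'q': array([-0.2412,  0.1492,  1.6442,  0.    ,  1.3489,  1.1445])}
top [[0.3917, -0.2808, 0.107], [0.3945, -0.3924, 0.107]] [ 0.3931 -0.3366  0.107 ] 0.11164335867526733 91.4058227577947
128 [ 0.394  -0.3331  0.1108] [ 0.3868 -0.3968  0.0994] [ 0.3999 -0.2764  0.1187] -1.1168343182981013
scene [[0.3941, -0.3905, 0.107], [0.3939, -0.2792, 0.107]] [ 0.394  -0.3348  0.107 ] 0.1112817725748494 -89.89326067132565
144 [ 0.3957 -0.3327  0.1111] [ 0.3854 -0.3947  0.1008] [ 0.4    -0.2741  0.119 ] -1.7395187343600882
```

Call:
carry_out(plan=[[[0.002,0,-0.032,0,0,0,1],[0.002,0,-0.065,0,0,0,1],[0.002,0,-0.1,0,0,0,1],[0.002,0,-0.13,0,0,0,1],[0.002,0,-0.15,0,0,0,1]]])

```text
time_s: 2.18
eef_pos: [0.5594, -0.0174, 0.0775]
eef_rot: [-0.001, 0.996, 0.092, -0.002]
wrist_force: [-0.2, 0.8, 0.3]
opening: 0.998
grasp_force: 0.0
```

Call:
carry_out(plan=[[[0,0,-0.015,0,0,0,1],[0,0,-0.03,0,0,0,1],[0,0,-0.045,0,0,0,1],[0,0,-0.06,0,0,0,1],[0,0,-0.06,0,0,0,1]]])

```text
time_s: 2.6
eef_pos: [0.5589, -0.0176, 0.0179]
eef_rot: [-0.001, 0.996, 0.092, -0.003]
wrist_force: [-0.3, -0.5, -0.7]
opening: 0.998
grasp_force: 0.0
```

Call:
carry_out(plan=[[[0,0,0,0,0,0,0],[0,0,0,0,0,0,0],[0,0,0,0,0,0,0],[0,0,0,0,0,0,0],[0,0,0,0,0,0,0]]])

```text
time_s: 3.02
eef_pos: [0.5624, -0.0184, 0.0222]
eef_rot: [0.0, 0.996, 0.092, 0.001]
wrist_force: [0.5, -0.1, 0.3]
opening: 0.295
grasp_force: 0.0
```

Call:
carry_out(plan=[[[0,0,0,0,0,0,0],[0,0,0,0,0,0,0],[0,0,0,0,0,0,0],[0,0,0,0,0,0,0],[0,0,0,0,0,0,0]]])

```text
time_s: 3.43
eef_pos: [0.5624, -0.0182, 0.0222]
eef_rot: [0.0, 0.996, 0.092, 0.001]
wrist_force: [-0.9, 1.9, 6.8]
opening: 0.201
grasp_force: 60.9
```

Call:
carry_out(plan=[[[0,0,0.01,0,0,0,0],[0,0,0.03,0,0,0,0],[0,0,0.05,0,0,0,0],[0,0,0.07,0,0,0,0],[0,0,0.08,0,0,0,0]]])

```text
time_s: 3.85
eef_pos: [0.5622, -0.0184, 0.1034]
eef_rot: [0.0, 0.996, 0.092, 0.001]
wrist_force: [1.0, 0.4, -5.1]
opening: 0.197
grasp_force: 59.5
```

Call:
carry_out(plan=[[[0,0.015,0,0,0,-0.03,0],[0,0.04,0,0,0,-0.07,0],[0,0.07,0,0,0,-0.12,0],[0,0.1,0,0,0,-0.16,0],[0.001,0.13,0,0,0,-0.19,0]]])

```text
time_s: 4.27
eef_pos: [0.5615, 0.1128, 0.1005]
eef_rot: [0.0, 1.0, -0.004, -0.001]
wrist_force: [0.5, -0.5, -4.9]
opening: 0.2
grasp_force: 59.4
```

Call:
carry_out(plan=[[[0,0.03,0,0,0,0,0],[0,0.06,0,0,0,0,0],[0.001,0.09,0,0,0,0,0],[0.002,0.12,0,0,0,0,0],[0.003,0.15,0,0,0,0,0]]])

```text
time_s: 4.68
eef_pos: [0.5646, 0.263, 0.1004]
eef_rot: [0.0, 1.0, -0.003, -0.001]
wrist_force: [1.0, -0.1, -4.7]
opening: 0.2
grasp_force: 59.4
```

Call:
carry_out(plan=[[[0,0.02,0,0,0,0,0],[0,0.03,0,0,0,0,0],[0,0.036,0,0,0,0,0],[0,0.036,0,0,0,0,0],[0,0.036,0,0,0,0,0]]])

```text
time_s: 5.1
eef_pos: [0.5654, 0.2969, 0.1008]
eef_rot: [0.0, 1.0, -0.003, -0.0]
wrist_force: [0.4, -1.2, -5.0]
opening: 0.202
grasp_force: 59.5
```

```bash
python3 - <<'E'
from m2 import *
cs={n:grab(n) for n in("top","scene")}; pickle.dump(cs,open("c1.pkl","wb"))
o=get_obs();print({k:np.round(o[k],4) for k in("time_s","eef_pos","eef_rot","wrist_force","opening","grasp_force")})
a=cv2.resize(cs["top"]["pixels"][160:270,160:290],(390,330),interpolation=2);b=cv2.resize(cs["scene"]["pixels"][120:230,280:410],(390,330),interpolation=2)
save("held.png",np.hstack([a,b]))
E
```

```text
{'time_s': np.float64(5.2), 'eef_pos': array([0.5657, 0.2964, 0.101 ]), 'eef_rot': array([ 3.0e-04,  1.0e+00, -3.2e-03, -3.0e-04]), 'wrist_force': array([-0.1928,  0.9594, -5.0348]), 'opening': np.float64(0.2014), 'grasp_force': np.float64(59.5222)}
```

View pics/held.png

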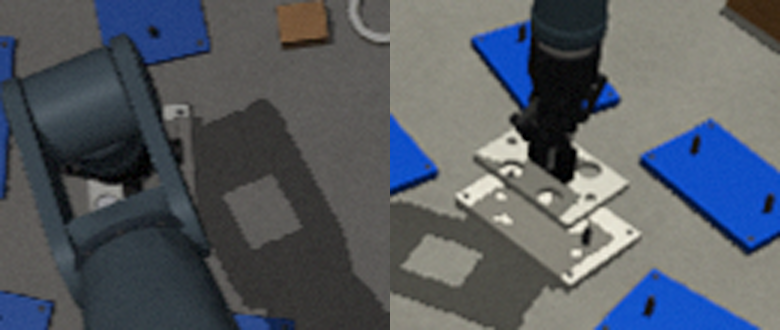

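The held view shows the plate level in the fingers above the fixture. In the scene view its corners are at about (308,172), (339,194) and (359,182). I'll measure the plate against the fixture in the same view.

```bash
python3 - <<'E'
from m2 import *
c0=pickle.load(open("c0.pkl","rb"));c1=pickle.load(open("c1.pkl","rb"))
def dm(c,lo,hi,box,h):
    P=pts(c);m=((P[...,2]>lo)&(P[...,2]<hi)&(P[...,0]>box[0])&(P[...,0]<box[1])&(P[...,1]>box[2])&(P[...,1]<box[3])).astype(np.uint8)
    hsv=cv2.cvtColor(c["pixels"],cv2.COLOR_RGB2HSV); m&=(hsv[...,1]<90)
    m8=cv2.GaussianBlur(cv2.resize(m*255,None,fx=S,fy=S,interpolation=1),(0,0),3)
    ct=max(cv2.findContours((m8>127).astype(np.uint8),0,1)[0],key=cv2.contourArea)[:,0]
    r=cv2.minAreaRect((ray(c,(ct+.5)/S-.5,h)[:,:2]*1000).astype(np.float32));print(m.sum(),np.round(r[0],1),np.round(r[1],1),round(r[2],2),"z",np.median(P[m>0][:,2]).round(4))
fb=(.45,.68,.22,.38)
for n in("scene","top"):
    dm(c0[n],.0085,.03,fb,.014); dm(c0[n],.006,.02,(.46,.66,-.1,.07),.010)
dm(c1["scene"],.083,.096,fb,.089)
# edge crop of image, otsu in held picture with V
c=c1["scene"]; 
for u in((345.7,186),):
    d=dark(c,u,3);print("hole",d,ray(c,d,.087))
print(c["pixels"][178:194,338:362].mean(-1).round().astype(int))
E
```

```text
1345 [566.  296.9] [129.5 198.5] 89.75 z 0.0153
856 [561.9 -14. ] [158. 110.] 11.43 z 0.0108
1704 [565.1 296.5] [125.9 195.2] 89.75 z 0.0145
837 [559.3 -17.1] [161.9 105.2] 9.86 z 0.0103
618 [565.  295.2] [109.1 156.3] 89.67 z 0.0892
hole [346.91004785 186.35454545] [[0.62926238 0.29545874 0.087     ]]
[[  8   0   0 132 211 182 150 135 134 133 143 169 195 207 208 207 207 197
  172 138 134 138 138 132]
 [  2   0  31 143 215 207 193 180 170 178 189 202 211 207 207 206 205 209
  202 179 152 136 138 135]
 [ 11  59 134 198 211 209 209 206 203 205 211 210 209 207 207 204 207 207
  206 208 191 161 132 135]
 [ 74 143 204 215 211 210 208 209 206 208 207 207 207 208 209 206 204 207
  209 197 161 130 133 136]
 [110 136 186 215 213 210 208 209 208 208 206 207 210 209 206 208 210 212
  199 147  80  94 136 137]
 [119 116 133 187 216 212 211 213 211 212 211 207 206 207 207 208 206 177
  124  83  95 126 134 135]
 [115 118 116 136 160 184 213 188 154 168 194 210 207 208 212 200 158  99
   62  94 124 132 134 133]
 [118 119 116 116 108 158 196 120  70  85 149 208 209 205 179 136  88  96
  114 126 131 133 133 135]
 [119 118 116 112 143 200 197 138 127 136 153 213 202 155 101  75  97 125
  134 134 134 134 132 132]
 [121 118 116 110 159 217 208 198 200 204 196 185 138  85  92 111 129 134
  135 137 134 135 132 135]
 [117 113 147 189 194 213 212 212 216 204 157  98  77 103 123 134 134 136
  134 138 138 134 133 131]
 [113 143 199 214 216 212 212 216 206 150  97 143 192 194 165 130 134 134
  134 136 133 134 132 130]
 [145 197 215 210 213 217 204 165 124 101 155 213 227 222 214 183 139 130
  135 135 134 135 131 130]
 [199 212 210 212 217 204 154  86 110 173 214 225 223 220 223 218 182 145
  129 133 133 132 132 137]
 [219 214 216 202 163 127  85  91 164 222 225 222 219 219 220 219 215 196
  162 128 130 133 133 136]
 [209 221 205 149  84 111 172 172 142 196 228 223 220 218 221 220 222 221
  211 184 144 128 132 133]]
```

Scene-view hole at (346.9,186.2) puts the held plate centre within about 1 mm of the TCP, and the fixture is at about (0.5655, 0.2973). I'm lowering in steps and watching the force.

Call:
carry_out(plan=[[[0,0.001,-0.01,0,0,0,0],[0,0.001,-0.02,0,0,0,0],[0,0.001,-0.03,0,0,0,0],[0,0.001,-0.036,0,0,0,0],[0,0.001,-0.036,0,0,0,0]]])

```text
time_s: 5.62
eef_pos: [0.5639, 0.2979, 0.0623]
eef_rot: [0.001, 1.0, -0.003, -0.002]
wrist_force: [-0.4, 0.2, -4.7]
opening: 0.203
grasp_force: 59.5
```

Call:
carry_out(plan=[[[0,0,-0.002,0,0,0,0],[0,0,-0.004,0,0,0,0],[0,0,-0.006,0,0,0,0],[0,0,-0.007,0,0,0,0],[0,0,-0.007,0,0,0,0]]])

```text
time_s: 6.03
eef_pos: [0.5657, 0.2988, 0.0583]
eef_rot: [0.0, 1.0, -0.003, 0.0]
wrist_force: [-0.7, 0.1, -5.3]
opening: 0.204
grasp_force: 59.5
```

```bash
python3 - <<'E'
from m2 import *
c=grab("scene"); o=get_obs();print({k:np.round(o[k],4) for k in("time_s","eef_pos","eef_rot","wrist_force","torque")})
save("low.png",cv2.resize(c["pixels"][140:225,295:375],None,fx=7,fy=7,interpolation=2))
E
```

```text
{'time_s': np.float64(6.0833), 'eef_pos': array([0.5658, 0.2989, 0.0584]), 'eef_rot': array([-0.0e+00,  1.0e+00, -2.6e-03,  1.0e-04]), 'wrist_force': array([-0.0565,  0.4522, -4.9223]), 'torque': array([ 0.0253, -0.0784, -0.0403])}
```

View pics/low.png

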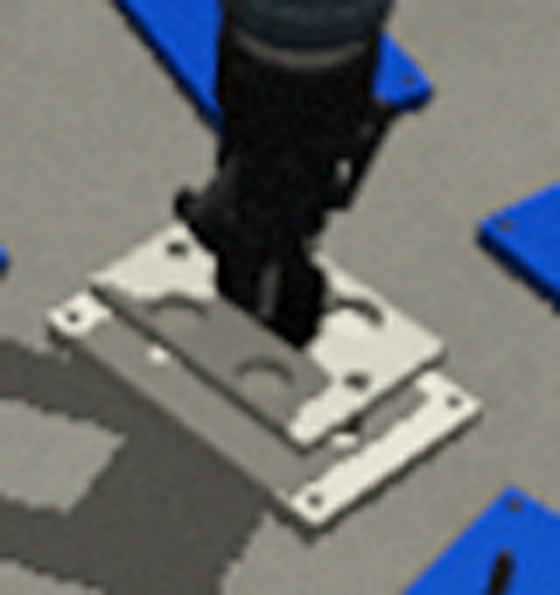

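The plate sits 4 mm below the pin tips with no extra force, so both pins are in the holes, at about (358,380) and (178,248) in the crop. Lowering on.

Call:
carry_out(plan=[[[0,0,-0.001,0,0,0,0],[0,0,-0.002,0,0,0,0],[0,0,-0.003,0,0,0,0],[0,0,-0.004,0,0,0,0],[0,0,-0.005,0,0,0,0]]])

```text
time_s: 6.5
eef_pos: [0.5657, 0.2988, 0.0532]
eef_rot: [0.0, 1.0, -0.003, -0.0]
wrist_force: [-0.7, 0.3, -5.5]
opening: 0.2
grasp_force: 59.5
```

Call:
carry_out(plan=[[[0,0,-0.001,0,0,0,0],[0,0,-0.002,0,0,0,0],[0,0,-0.003,0,0,0,0],[0,0,-0.004,0,0,0,0],[0,0,-0.005,0,0,0,0]]])

```text
time_s: 6.92
eef_pos: [0.5657, 0.2988, 0.0482]
eef_rot: [0.0, 1.0, -0.003, 0.0]
wrist_force: [0.5, 0.3, -4.5]
opening: 0.204
grasp_force: 59.5
```

Call:
carry_out(plan=[[[0,0,-0.003,0,0,0,0],[0,0,-0.006,0,0,0,0],[0,0,-0.008,0,0,0,0],[0,0,-0.01,0,0,0,0],[0,0,-0.01,0,0,0,0]]])

```text
time_s: 7.33
eef_pos: [0.5653, 0.2987, 0.0376]
eef_rot: [0.0, 1.0, -0.003, -0.0]
wrist_force: [-1.0, 0.0, -5.6]
opening: 0.199
grasp_force: 59.5
```

Call:
carry_out(plan=[[[0,0,-0.001,0,0,0,0],[0,0,-0.0015,0,0,0,0],[0,0,-0.002,0,0,0,0],[0,0,-0.002,0,0,0,0],[0,0,-0.002,0,0,0,0]]])

```text
time_s: 7.75
eef_pos: [0.5658, 0.2988, 0.0364]
eef_rot: [-0.0, 1.0, -0.003, 0.0]
wrist_force: [-0.7, 0.4, -4.8]
opening: 0.198
grasp_force: 59.7
```

Call:
carry_out(plan=[[[0,0,-0.0005,0,0,0,0],[0,0,-0.001,0,0,0,0],[0,0,-0.001,0,0,0,0],[0,0,-0.001,0,0,0,0],[0,0,-0.001,0,0,0,0]]])

```text
time_s: 8.17
eef_pos: [0.5659, 0.2988, 0.0363]
eef_rot: [-0.0, 1.0, -0.003, 0.0]
wrist_force: [-5.0, -2.9, 5.8]
opening: 0.204
grasp_force: 60.9
```

Contact at the expected height, so it's seated. Releasing and rising.

Call:
carry_out(plan=[[[0,0,0.001,0,0,0,0.3],[0,0,0.001,0,0,0,0.5],[0,0,0.001,0,0,0,1],[0,0,0.001,0,0,0,1],[0,0,0.001,0,0,0,1]]])

```text
time_s: 8.58
eef_pos: [0.5659, 0.2988, 0.0363]
eef_rot: [-0.0, 1.0, -0.003, 0.0]
wrist_force: [-0.3, -0.2, 0.7]
opening: 0.852
grasp_force: 0.0
```

Call:
carry_out(plan=[[[0,0,0,0,0,0,1],[0,0,0,0,0,0,1],[0,0,0.01,0,0,0,1],[0,0,0.025,0,0,0,1],[0,0,0.05,0,0,0,1]]])

```text
time_s: 9.0
eef_pos: [0.5638, 0.2982, 0.0848]
eef_rot: [0.001, 1.0, -0.003, -0.002]
wrist_force: [-0.0, 0.8, 1.0]
opening: 0.998
grasp_force: 0.0
```

Call:
carry_out(plan=[[[0,0,0.03,0,0,0,1],[0,0,0.06,0,0,0,1],[0,0,0.09,0,0,0,1],[0,0,0.12,0,0,0,1],[0,0,0.15,0,0,0,1]]])

```text
time_s: 9.42
eef_pos: [0.5655, 0.2988, 0.2388]
eef_rot: [-0.0, 1.0, -0.003, 0.0]
wrist_force: [1.0, 0.3, -0.0]
opening: 1.003
grasp_force: 0.0
```

Call:
carry_out(plan=[[[-0.01,-0.03,0,0,0,0,1],[-0.02,-0.06,0,0,0,0,1],[-0.03,-0.095,0,0,0,0,1],[-0.04,-0.13,0,0,0,0,1],[-0.05,-0.165,0,0,0,0,1]]])

```text
time_s: 9.83
eef_pos: [0.515, 0.1326, 0.2372]
eef_rot: [0.0, 1.0, -0.002, 0.001]
wrist_force: [0.5, -0.4, 0.6]
opening: 1.001
grasp_force: 0.0
```

```bash
python3 - <<'E'
from m2 import *
cs={n:grab(n) for n in("top","scene")}; pickle.dump(cs,open("c2.pkl","wb"))
o=get_obs();print({k:np.round(o[k],4) for k in("time_s","eef_pos","eef_rot","wrist_force","q")})
c=cs["scene"];P=pts(c);m=(abs(P[...,0]-.566)<.07)&(abs(P[...,1]-.298)<.045)&(P[...,2]<.045);print(m.sum(),np.percentile(P[m][:,2],[10,50,90]))
q=P[m];print(np.linalg.lstsq(np.c_[q-[.566,.298,0],np.ones(len(q))][:,[0,1,3]],q[:,2],rcond=None)[0])
a=cv2.resize(cs["top"]["pixels"][170:270,160:290],(390,300),interpolation=2);b=cv2.resize(c["pixels"][150:230,290:390],(400,320),interpolation=2)
k=np.zeros((320,790,3),np.uint8);k[:300,:390]=a;k[:,390:]=b;save("seated.png",k)
E
```

```text
{'time_s': np.float64(9.9333), 'eef_pos': array([0.5147, 0.1299, 0.2371]), 'eef_rot': array([ 8.0e-04,  1.0e+00, -4.7e-03,  1.0e-04]), 'wrist_force': array([-0.5077,  0.7469, -0.7932]), 'q': array([ 2.4300e-02,  7.6900e-02,  1.7110e+00, -1.6000e-03,  1.3535e+00,
        1.6048e+00])}
594 [0.01742318 0.02479106 0.03214044]
[-0.00194915  0.01121859  0.02525105]
```

View pics/seated.png

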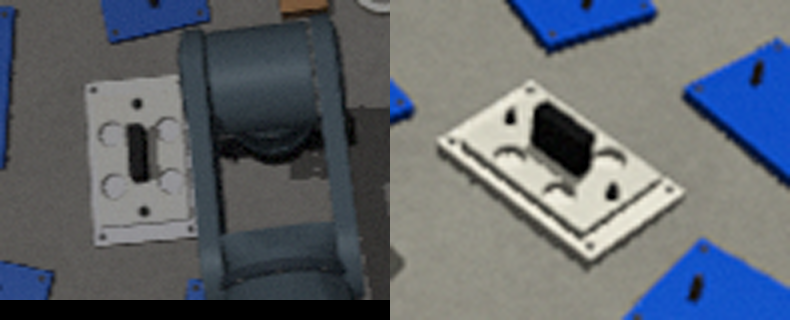

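Plate is seated: both pins show through at (613,190) and (510,115) in the crop, the top face is level at about 24 mm, and it is untouched. Next I move over the lid bar with a quarter turn and the fingers partly open.

Call:
carry_out(plan=[[[-0.008,-0.031,0,0,0,-0.11,0.42],[-0.016,-0.062,0,0,0,-0.22,0.42],[-0.024,-0.093,0,0,0,-0.33,0.42],[-0.032,-0.124,0,0,0,-0.44,0.42],[-0.04,-0.155,0,0,0,-0.55,0.42]]])

```text
time_s: 10.35
eef_pos: [0.4754, -0.022, 0.2372]
eef_rot: [-0.0, 0.961, -0.276, 0.001]
wrist_force: [0.3, -0.8, -0.4]
opening: 0.417
grasp_force: 0.0
```

Call:
carry_out(plan=[[[-0.008,-0.031,0,0,0,-0.11,0.42],[-0.016,-0.062,0,0,0,-0.22,0.42],[-0.024,-0.093,0,0,0,-0.33,0.42],[-0.032,-0.124,0,0,0,-0.44,0.42],[-0.04,-0.155,0,0,0,-0.55,0.42]]])

```text
time_s: 10.77
eef_pos: [0.4355, -0.1774, 0.2372]
eef_rot: [-0.0, 0.85, -0.527, 0.001]
wrist_force: [0.3, 1.0, 0.0]
opening: 0.421
grasp_force: 0.0
```

Call:
carry_out(plan=[[[-0.008,-0.031,0,0,0,-0.11,0.42],[-0.016,-0.062,0,0,0,-0.22,0.42],[-0.024,-0.093,0,0,0,-0.33,0.42],[-0.032,-0.124,0,0,0,-0.44,0.42],[-0.04,-0.155,0,0,0,-0.44,0.42]]])

```text
time_s: 11.18
eef_pos: [0.3956, -0.3326, 0.2372]
eef_rot: [-0.0, 0.714, -0.7, 0.001]
wrist_force: [-0.3, 0.4, 0.3]
opening: 0.421
grasp_force: 0.0
```

Call:
carry_out(plan=[[[0,0,0,0,0,0,0.42],[0,0,0,0,0,0,0.42],[0,0,0,0,0,0,0.42],[0,0,0,0,0,0,0.42],[0,0,0,0,0,0,0.42]]])

```text
time_s: 11.6
eef_pos: [0.3962, -0.33, 0.2365]
eef_rot: [-0.0, 0.717, -0.697, 0.0]
wrist_force: [-0.3, -0.6, 0.1]
opening: 0.419
grasp_force: 0.0
```

```bash
python3 - <<'E'
from h import *
o=get_obs();print({k:np.round(o[k],4) for k in("time_s","eef_pos","eef_rot","wrist_force","q","opening")})
c=grab("scene");save("bar.png",cv2.resize(c["pixels"][130:330,60:260],None,fx=2.9,fy=2.9,interpolation=2))
E
```

```text
{'time_s': np.float64(11.6), 'eef_pos': array([ 0.3962, -0.33  ,  0.2365]), 'eef_rot': array([-1.000e-04,  7.167e-01, -6.973e-01,  0.000e+00]), 'wrist_force': array([-0.3404, -0.6044,  0.0512]), 'q': array([-9.2510e-01,  4.2400e-02,  1.7486e+00,  2.0000e-04,  1.3505e+00,
        2.1890e+00]), 'opening': np.float64(0.4186)}
```

View pics/bar.png

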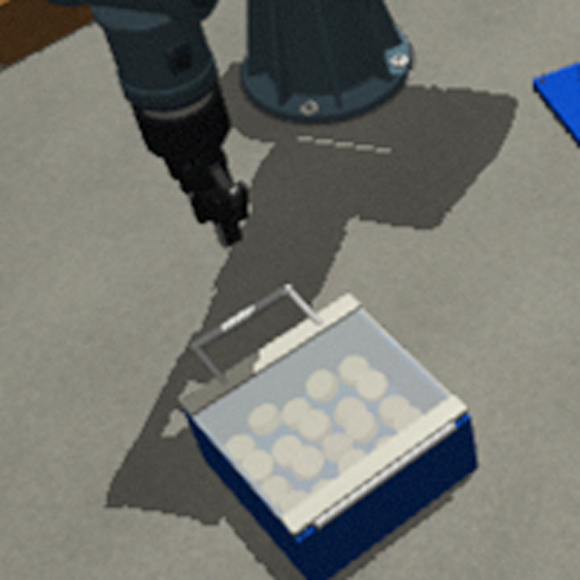

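Hand is above the bar and the lid is still shut; the bar runs from (195,345) to (290,288) in the crop. Descending onto it.

Call:
carry_out(plan=[[[-0.002,-0.005,-0.03,0,0,0,0.42],[-0.002,-0.005,-0.06,0,0,0,0.42],[-0.002,-0.005,-0.09,0,0,0,0.42],[-0.002,-0.005,-0.105,0,0,0,0.42],[-0.002,-0.005,-0.11,0,0,0,0.42]]])

```text
time_s: 12.07
eef_pos: [0.3927, -0.3336, 0.1232]
eef_rot: [-0.0, 0.716, -0.698, -0.003]
wrist_force: [0.2, -0.0, 0.1]
opening: 0.419
grasp_force: 0.0
```

Call:
carry_out(plan=[[[0,0,-0.008,0,0,0,0.42],[0,0,-0.016,0,0,0,0.42],[0,0,-0.024,0,0,0,0.42],[0,0,-0.032,0,0,0,0.42],[0,0,-0.038,0,0,0,0.42]]])

```text
time_s: 12.48
eef_pos: [0.3938, -0.3363, 0.0879]
eef_rot: [0.0, 0.716, -0.698, 0.0]
wrist_force: [-0.4, -0.2, 0.1]
opening: 0.424
grasp_force: 0.0
```

Call:
carry_out(plan=[[[0,0,0,0,0,0,0.3],[0,0,0,0,0,0,0.2],[0,0,0,0,0,0,0.1],[0,0,0,0,0,0,0],[0,0,0,0,0,0,0]]])

```text
time_s: 12.9
eef_pos: [0.3929, -0.3363, 0.0886]
eef_rot: [0.001, 0.716, -0.698, -0.001]
wrist_force: [-4.7, 0.2, 1.0]
opening: 0.116
grasp_force: 58.5
```

Call:
carry_out(plan=[[[0,0,0,0,0,0,0],[0,0,0,0,0,0,0],[0,0,0,0,0,0,0],[0,0,0,0,0,0,0],[0,0,0,0,0,0,0]]])

```text
time_s: 13.32
eef_pos: [0.3929, -0.3363, 0.0885]
eef_rot: [0.001, 0.716, -0.698, -0.001]
wrist_force: [-5.1, -0.9, 2.2]
opening: 0.119
grasp_force: 58.5
```

Bar is gripped (58 N). Raising it along the arc, 2.5° per row.

Call:
carry_out(plan=[[[0.001,0,0.011,0,0,0,0],[0.002,0,0.021,0,0,0,0],[0.004,0,0.032,0,0,0,0],[0.006,0,0.042,0,0,0,0],[0.008,0,0.053,0,0,0,0]]])

```text
time_s: 13.73
eef_pos: [0.4011, -0.3361, 0.1419]
eef_rot: [0.0, 0.716, -0.698, -0.001]
wrist_force: [-0.4, -0.8, -4.1]
opening: 0.121
grasp_force: 58.3
```

Call:
carry_out(plan=[[[0.003,0,0.01,0,0,0,0],[0.007,0,0.02,0,0,0,0],[0.0105,0,0.03,0,0,0,0],[0.015,0,0.04,0,0,0,0],[0.0195,0.001,0.0495,0,0,0,0]]])

```text
time_s: 14.15
eef_pos: [0.4203, -0.3355, 0.1919]
eef_rot: [0.001, 0.716, -0.698, -0.001]
wrist_force: [-5.5, -4.3, -1.7]
opening: 0.113
grasp_force: 58.3
```

```bash
cat > lid.py <<'E'
from h import *
import sys
o=get_obs();print({k:np.round(o[k],4) for k in("time_s","eef_pos","eef_rot","wrist_force","opening","grasp_force")})
c=grab("scene");save(sys.argv[1],cv2.resize(c["pixels"][80:330,60:260],None,fx=2.3,fy=2.3,interpolation=2))
E
python3 lid.py lid25.png
```

```text
{'time_s': np.float64(14.15), 'eef_pos': array([ 0.4203, -0.3355,  0.1919]), 'eef_rot': array([ 1.100e-03,  7.161e-01, -6.980e-01, -7.000e-04]), 'wrist_force': array([-5.541 , -4.2998, -1.6674]), 'opening': np.float64(0.1134), 'grasp_force': np.float64(58.3033)}
```

View pics/lid25.png

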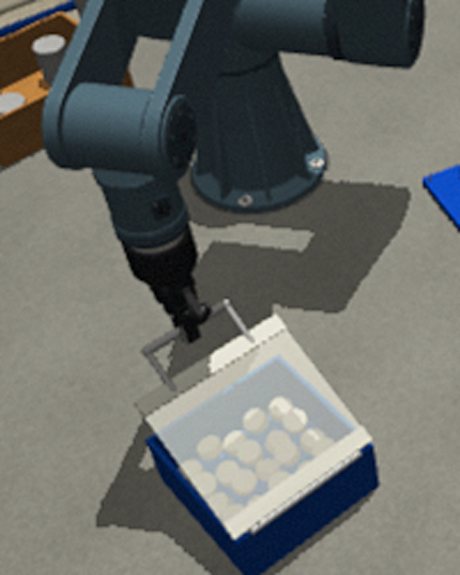

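Lid is rising in the fingers as planned. Continuing to 50°.

Call:
carry_out(plan=[[[0.005,0,0.0095,0,0,0,0],[0.011,0,0.0185,0,0,0,0],[0.017,0.0005,0.0275,0,0,0,0],[0.023,0.0005,0.036,0,0,0,0],[0.03,0.0005,0.0445,0,0,0,0]]])

```text
time_s: 14.62
eef_pos: [0.4495, -0.3347, 0.237]
eef_rot: [0.001, 0.716, -0.698, -0.001]
wrist_force: [-14.1, 1.2, 7.9]
opening: 0.12
grasp_force: 58.8
```

Call:
carry_out(plan=[[[0.007,0,0.008,0,0,0,0],[0.0145,0,0.0155,0,0,0,0],[0.022,0.0005,0.023,0,0,0,0],[0.0305,0.0005,0.03,0,0,0,0],[0.0385,0.0005,0.0365,0,0,0,0]]])

```text
time_s: 15.03
eef_pos: [0.4882, -0.3337, 0.2753]
eef_rot: [0.001, 0.716, -0.698, -0.001]
wrist_force: [-13.6, 6.7, 13.1]
opening: 0.119
grasp_force: 58.5
```

Call:
carry_out(plan=[[[0,0,0,0,0,0,0],[0,0,0,0,0,0,0],[0,0,0,0,0,0,0],[0,0,0,0,0,0,0],[0,0,0,0,0,0,0]]])

```text
time_s: 15.45
eef_pos: [0.4882, -0.3337, 0.2754]
eef_rot: [0.001, 0.716, -0.698, -0.001]
wrist_force: [-14.4, 6.8, 15.1]
opening: 0.113
grasp_force: 60.1
```

```bash
python3 lid.py lid50.png; python3 - <<'E'
from h import *
o=get_obs();p=o["eef_pos"]+[0,0,.019]   # bar point from TCP
print("angle via hinge x .639:",[np.degrees(np.arctan2(p[2]-.095,hx-p[0]))-np.degrees(np.arctan2(12,245)) for hx in(.635,.639,.643)], np.hypot(p[2]-.095,.639-p[0]))
P=pts(grab("scene"))
x,y,z=P[...,0],P[...,1],P[...,2]
# front strip / panel points of the lid, away from hand
m=(z>.13)&(z<.30)&(y<-.24)&(y>-.43)&(x>.45)&(x<.64)
a=np.degrees(np.arctan2(z[m]-.095,.639-x[m]));print("panel angles pct",m.sum(),np.percentile(a,[10,25,50,75,90]).round(1))
m2=(abs(x-.566)<.06)&(abs(y-.298)<.04)&(z<.04);print("plate z",np.median(z[m2]))
E
```

```text
{'time_s': np.float64(15.45), 'eef_pos': array([ 0.4882, -0.3337,  0.2754]), 'eef_rot': array([ 0.001 ,  0.7161, -0.698 , -0.0008]), 'wrist_force': array([-14.4354,   6.7514,  15.0736]), 'opening': np.float64(0.1127), 'grasp_force': np.float64(60.1283)}
angle via hinge x .639: [np.float64(50.82745676616241), np.float64(50.08918974685304), np.float64(49.365039091819966)] 0.24997461516070493
panel angles pct 4524 [49.3 50.2 51.2 52.3 53.6]
plate z 0.025038561661881342
```

View pics/lid50.png

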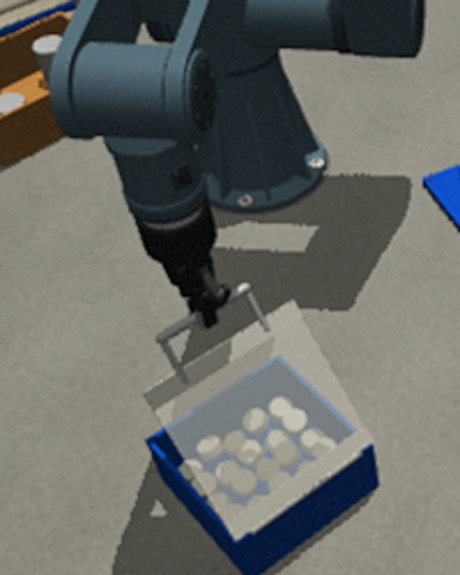

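Lid stands at about 50°: 50.1° from the arm's geometry and about 51° from the depth points. It is held steadily at the bar around (208,310), and the plate is still flush. Handing in.

```bash
python3 -c "from bench import hand_in; print(hand_in())"
```

```text
the job is handed in; nothing more can be done
None
```

The job is handed in, with no verdict returned: the nest plate is flush on both pins and released, and the fingers are holding the bin lid at about 50°; the carton, can and tape roll were not touched.

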